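# Stack three bottles in a two-tier cellar rack

## Robot

A 6-joint arm with a two-finger parallel gripper is mounted at the origin on the work surface. World frame = base frame: x ahead of the robot, y to its left, z up, the work surface at z = 0. Lengths are in m, angles in rad, forces in N, time in s.
With the tool pointing down it reaches from about 0.35 to 0.975 m from the base axis. Payload 4.9 kg.
Tool frame: the origin (TCP) lies at the very end of the fingers, on their centre line; the grasp point (between the pads) lies 19 mm behind it; x points along the fingers, y is the direction in which the jaws open and shut, and the axes are right-handed (so a half turn about x gives the same grasp; the last joint's range is limited). The gripper opens to 85 mm and grips with 20 to 120 N. Pads are 22 mm wide; open, the fingers measure 114 mm over their backs; the gripper's body (76 mm by 85 mm) begins 54 mm behind the grasp point. The pads swing forward as they close: fully open they stand 13 mm farther back than shut.
Start: joints at [-1.304, 0.053, 1.613, -0, 1.476, -0.119], TCP at [0.235, -0.579, 0.207] pointing down, gripper open.
Joint ranges: [-3.01, 3.01], [-1.01, 2.22], [0.06, 2.58], [-1.02, 4.17], [0.09, 2.62], [-3.14, 3.14]. Speed limits (rad/s): [2.57, 2.57, 3.14, 3.14, 3.14, 3.14].

## Interface

Orientations are given as a unit quaternion [w, x, y, z].
In Python, from plant import manip gives the robot as it stands.
- The arm moves only by the tool play_rows, never from a script. Its argument "plan" is a list of rows, each a list of 5 numbers: the shift along the tool's x, y, z in mm, then the turn about the tool's x in rad, then the closure, from -1 (fully open) to 1 (shut). A call has 1 to 8 rows; each row is the pose to reach, as a shift and turn from the pose commanded when the call began, along the tool's axes at that moment; what a row does not reach only later rows make up. A row lasts 1/8 s, in which the tool goes at most 62.5 mm and 10.7 degrees, less where a joint would pass 70% of its speed; a pose out of reach is approached as far as the arm can. A call with a gripper value outside its range is refused whole. The fingers move at their own pace and stop on an object; the grip force is fixed at half the most. Time passes only in rows, so rows that repeat a pose let the fingers close. It gives the time, the measured TCP pose, the force and the opening at its end, in the units of the state.
- manip.state(): the state, without advancing time (a new reading comes with each control period).
- manip.grab_frame(name): name is "scene" or "top" or "wrist"; returns a dict with "img" (400x640x3 uint8, red, green, blue), "range_z" (400x640 float32, m along the optical axis (not along the pixel's ray), 0 where there is no reading), "fx", "fy", "cx", "cy" (pixels), "k1" (the pictures are not rectified: a ray, as slopes to the right and down, at radius r is drawn at 1 + k1 r^2 times it, then the intrinsics apply), "origin" and "rotation" of the camera in the world. Camera axes: x right, y up, looking along -z (the intrinsics and any distortion apply to the point x, -y, -z); pixel columns grow to the right and rows downward; lengths in m; the calibration is good to about 2 mm. A picture is of the moment at which its call begins.
- manip.job_done(): hands the job in, once; it reports no verdict.
The state is a dict: "time": time; "joint_pos": joint angles; "joint_vel": joint speeds; "joint_efforts": joint torques, N m; "tool_pos": TCP position; "tool_rot": TCP orientation; "contact_force": force on the tool from outside, world axes, zero at the start; "ft_torque": the same for the moment, N m; "gripper_width": opening from 0.0 (shut) to 1.0 (fully open).
Only numpy, scipy, OpenCV 4.12 (cv2) and the standard library are available. Lean on these libraries where they do the work, as an engineer would, in place of code of your own. Each camera call takes 0.05 s, during which the arm holds its last target. There are 200 camera calls.

## Task

Build up the little bottle rack on the tasting bar: lay the red-capped bottle and the white-capped bottle in the two grooves of the dark wooden base, each in the groove that ends at the disc of its own colour, then set the loose pale wooden bridge squarely on top of these two, and last lay the gold-capped bottle in the groove on top of the bridge. Set every bottle down gently, do not drop it. All three necks point to the end of the base with the discs, and the thick part of each bottle and the bridge are centred over the base's wooden supports; leave the wine glass, the cork pot and the corkscrew where they are.

Things in the scene. Friction and masses are not known exactly. Their poses are not given: they have to be found in the camera images.
- red_bottle: Dark-green bottle lying level, red neck capsule and band, 0.36 kg. Thick body 50 mm across, 120 long, then neck 27-30 across; 190 in all. Origin: centre of its bottom end, on its axis; x runs to the neck (it may roll). Grip at x=+60. Starts on its own fixed brown 130x62 rest: axis 41 mm above table; board 12 thick; two V supports 42 either side of the grip, 72 free between.
- white_bottle: Dark-green bottle lying level, white neck capsule and band, 0.36 kg. Thick body 50 mm across, 120 long, then neck 27-30 across; 190 in all. Origin: centre of its bottom end, on its axis; x runs to the neck (it may roll). Grip at x=+60. Starts on its own fixed brown 130x62 rest: axis 41 mm above table; board 12 thick; two V supports 42 either side of the grip, 72 free between.
- gold_bottle: Dark-green bottle lying level, gold-yellow neck capsule and band, 0.36 kg. Thick body 50 mm across, 120 long, then neck 27-30 across; 190 in all. Origin: centre of its bottom end, on its axis; x runs to the neck (it may roll). Grip at x=+60. Starts on its own fixed brown 130x62 rest: axis 41 mm above table; board 12 thick; two V supports 42 either side of the grip, 72 free between.
- bridge: Loose pale wood piece, 104 (x) x 160 (y) x 66 mm high, 0.17 kg: ribs across at x=+-42 (12 thick) on a spine along x, 20 wide, 22 to 44 above the origin: grip that mid-way, closing along y (72 free). Below: two inverted V grooves along x at y=+-47.5; on top a V groove at y=0. Origin: centre of underside, z up, on the table at the start; seated 49 above it. A bottle on top: axis 72 above the origin.
- base: Fixed dark wood base: board 12 mm thick, x -65 to +105, y +-87.5. Two V grooves along x at y=+-47.5, each of two supports at x=+-42 (12 thick, tops 32 above table; 72 free between). A bottle in a groove has its axis 41 above the table; centred when its grip point is at x=0. Origin: table level, midway between the supports; x points to the end with the two discs, z up.
- red_disc: Red disc, 34 mm across, 4 thick, fixed on the base's board at the disc end of one groove (which one differs from start to start), on that groove's centre line at x=+85 of the base. Origin: centre of its underside, 12 mm above the table; axes parallel to the base's.
- white_disc: White disc, 34 mm across, 4 thick, likewise at the end of the other groove, on its centre line at x=+85 mm of the base. Origin: centre of its underside, 12 mm above the table; axes parallel to the base's.
- cork_pot: Bystander: leave it alone. Small open blue ceramic pot of corks, 72 mm across, 45 mm high (corks to about 50 mm), standing loose on the table in one of the four places at the sides (the bottles are in the other three). Origin: centre of its underside.
- wine_glass: Bystander: leave it alone. Empty clear stemmed wine glass, 72 mm across, 169 mm high, standing loose on the table. Origin: centre of its foot's underside.
- corkscrew: Bystander: leave it alone. Folded waiter's corkscrew, black and steel, 115 x 17 x 20 mm, lying loose on the table. Origin: centre of its underside, x along its length.
There are look-alikes about, which are no part of the job. Leave any blue or pink look-alike of the white_bottle alone.

How it is judged:
On the way, in this order (a step that is already met when the one before it is completed fails the run):
1. the red- and the white-capped bottle lie in the base's grooves, each at its own disc (x of red_bottle in the frame of red_disc between -0.16 and -0.13 m and y of red_bottle in the frame of red_disc between -0.012 and 0.012 m and z of red_bottle in the frame of red_disc between 0.022 and 0.036 m and angle between the x axis of red_bottle and the x axis of red_disc, either way round below 0.12 rad and x of white_bottle in the frame of white_disc between -0.16 and -0.13 m and y of white_bottle in the frame of white_disc between -0.012 and 0.012 m and z of white_bottle in the frame of white_disc between 0.022 and 0.036 m and angle between the x axis of white_bottle and the x axis of white_disc, either way round below 0.12 rad), for 0.2 s.
2. the bridge sits on the two bottles (all of step 1 and x of bridge in the frame of base between -0.015 and 0.015 m and y of bridge in the frame of base between -0.012 and 0.012 m and z of bridge in the frame of base between 0.042 and 0.056 m and angle between the x axis of bridge and the x axis of base, either way round below 0.12 rad), for 0.2 s.
3. the gold-capped bottle lies on the bridge (all of step 2 and x of gold_bottle in the frame of base between -0.075 and -0.045 m and y of gold_bottle in the frame of base between -0.012 and 0.012 m and z of gold_bottle in the frame of base between 0.114 and 0.128 m and angle between the x axis of gold_bottle and the x axis of base, either way round below 0.12 rad), for 0.2 s.
At the end, for the whole second after the job is handed in: Red and white bottle lie in the grooves of their own discs, the bridge on the two, the gold bottle in the bridge's top groove, necks to the disc end: each within 15 mm along and 12 mm across its place, within 7 mm of its seated height and 0.12 rad of the base's direction, all at rest and released (all of step 3 and linear speed of each of red_bottle, white_bottle, gold_bottle, bridge below 0.02 m/s and angular speed of each of red_bottle, white_bottle, gold_bottle, bridge below 0.3 rad/s); the robot touches nothing.
It fails at once if the cork pot is shifted by more than 25 mm or tipped over (distance of cork_pot from where it was at the start of the episode above 0.025 m or angle between cork_pot's own z axis and vertical above 0.5 rad).
It fails at once if the wine glass is shifted by more than 25 mm or tipped over (distance of wine_glass from where it was at the start of the episode above 0.025 m or angle between wine_glass's own z axis and vertical above 0.5 rad).
It fails at once if the corkscrew is shifted by more than 25 mm or tipped over (distance of corkscrew from where it was at the start of the episode above 0.025 m or angle between corkscrew's own z axis and vertical above 0.5 rad).
It fails at once if a bottle is dropped or banged down (over 60 N) (contact force between any of red_bottle, white_bottle, gold_bottle and base above 60 N or contact force between any of red_bottle, white_bottle, gold_bottle and bridge above 60 N).
It also fails if it takes over 115 s, if anything falls off the work surface, if the arm or the gripper's body presses on something with over 40 N, if the wrist force passes 120 N, or if a joint passes its speed limit or range.

## Working session

There is one attempt and no reset: what is moved stays moved. The work goes in short steps, Python scripts to look and compute and a tool call to move; the robot and the scene stay as the last step left them, time stands still between calls to the robot, and variables do not carry over. Pictures are saved under pics/ and viewed, about 12 in all and at most 16, crops included, and the job is handed in when it is done.

Besides the shell and the picture viewer there is one more tool, called after ">>>" in YAML: its name, and indented under it one key for each argument. play_rows: Moves the arm, as the interface text tells. Its arguments: {"type":"object","properties":{"plan":{"type":"array"}},"required":["plan"]}

```bash
mkdir -p pics; cat > h.py <<'E'
import numpy as np, cv2, pickle
from plant import manip
def grab(n,tag):
    f=manip.grab_frame(n); pickle.dump(f,open(f'pics/{tag}.pkl','wb'))
    cv2.imwrite(f'pics/{tag}.png',f['img'][:,:,::-1]); return f
def load(tag): return pickle.load(open(f'pics/{tag}.pkl','rb'))
def rays(f,uv):
    K=np.array([[f['fx'],0,f['cx']],[0,f['fy'],f['cy']],[0,0,1.]])
    p=cv2.undistortPoints(np.array(uv,float).reshape(-1,1,2),K,np.array([f['k1'],0,0,0.]))[:,0]
    return np.c_[p[:,0],-p[:,1],-np.ones(len(p))]@np.array(f['rotation']).T
def atz(f,uv,z):  # intersect pixel rays with height z
    r=rays(f,uv); o=np.array(f['origin']); return o+r*((z-o[2])/r[:,2])[:,None]
def cloud(f):
    v,u=np.mgrid[:400,:640]; r=rays(f,np.c_[u.ravel(),v.ravel()])
    P=np.array(f['origin'])+r*f['range_z'].reshape(-1,1); P[f['range_z'].ravel()==0]=np.nan
    return P.reshape(400,640,3)
def crop(tag,x0,y0,x1,y1,s,out):
    i=cv2.imread(f'pics/{tag}.png')[y0:y1,x0:x1]; cv2.imwrite(f'pics/{out}.png',cv2.resize(i,None,fx=s,fy=s,interpolation=cv2.INTER_CUBIC))
E
python3 - <<'E'
from h import *
f=grab('top','top0');g=grab('scene','scene0')
print(f['origin'],f['rotation'],g['origin']); print(manip.state())
E
```

```text
[0.21084486 0.04736791 1.47886549] [ 0.7133625   0.06465762 -0.06897374 -0.69438891] [ 1.39713307 -0.2064086   1.17012081]
{'time': 0.1, 'joint_pos': array([-1.30401775e+00,  5.32359434e-02,  1.61412834e+00,  1.27495472e-05,
        1.47600832e+00, -1.19004245e-01]), 'joint_vel': array([ 0.00023682, -0.00058477, -0.00400162, -0.00091448,  0.00019348,
       -0.00143989]), 'joint_efforts': array([ 1.08624827e-03, -3.94905567e+01, -3.71362638e+01, -4.66359393e-05,
        3.89548339e-03, -1.53214290e-05]), 'tool_pos': array([ 0.23502105, -0.57848519,  0.20553697]), 'tool_rot': array([-0.13492219, -0.69395065, -0.13617803,  0.69403461]), 'contact_force': array([0.074778  , 0.60016455, 0.54491468]), 'ft_torque': array([ 0.01143173, -0.01724529, -0.01620813]), 'gripper_width': 1.0006364813989919}
```

View pics/top0.png

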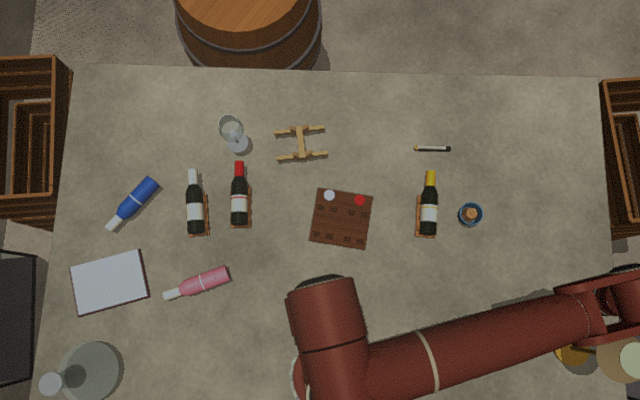

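View pics/scene0.png

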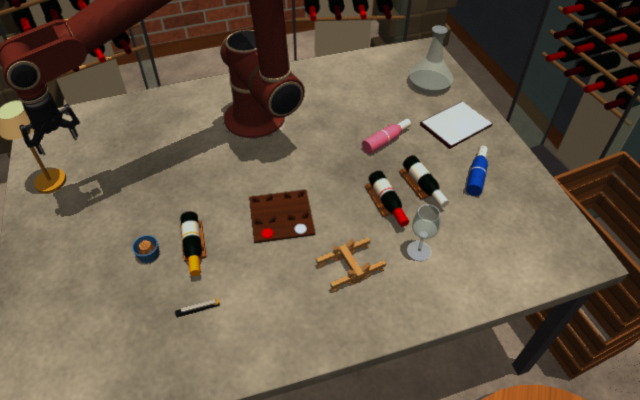

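Seen in top0: the red cap is the bottle at (239,195) and the white cap the one at (195,205). Gold is at (429,205), the bridge at (301,143), the white disc at (329,196) and the red disc at (360,200). The blue (132,203) and pink (198,282) bottles are look-alikes. I'll confirm this in a crop.

```bash
python3 - <<'E'
s=open('h.py').read()
s=s.replace("from plant import manip","from plant import manip\nfrom scipy.spatial.transform import Rotation as R\ndef rm(q): q=np.array(q); return R.from_quat([*q[1:],q[0]]).as_matrix()")
s=s.replace("np.array(f['rotation']).T","rm(f['rotation']).T")
open('h.py','w').write(s)
E
python3 - <<'E'
from h import *
f=load('top0'); P=cloud(f)
for n,u,v in [('red cap',239,166),('red butt',239,222),('white cap',193,174),('white butt',197,232),('gold cap',431,175),('gold butt',428,230),('wdisc',329,196),('rdisc',360,200),('bridge',301,143),('table',270,250),('pot',470,214),('screw',432,148)]:
    print(n,P[v,u].round(3))
crop('top0',180,100,460,260,2.85,'c0')
h=P[...,2]
m=(np.nan_to_num(h)>0.015)
o=np.zeros((400,640),np.uint8); o=np.clip(np.nan_to_num(h)*2500,0,255).astype(np.uint8)
cv2.imwrite('pics/h0.png',cv2.resize(o[100:260,180:460],None,fx=2.85,fy=2.85))
E
```

```text
red cap [0.607 0.288 0.054]
red butt [0.433 0.277 0.064]
white cap [0.579 0.426 0.05 ]
white butt [0.404 0.404 0.038]
gold cap [ 0.597 -0.297  0.048]
gold butt [ 0.425 -0.281  0.063]
wdisc [0.53  0.012 0.013]
rdisc [ 0.52  -0.084  0.016]
bridge [0.689 0.103 0.043]
table [0.359 0.188 0.001]
pot [ 0.48  -0.414  0.041]
screw [ 0.692 -0.308  0.019]
```

View pics/c0.png

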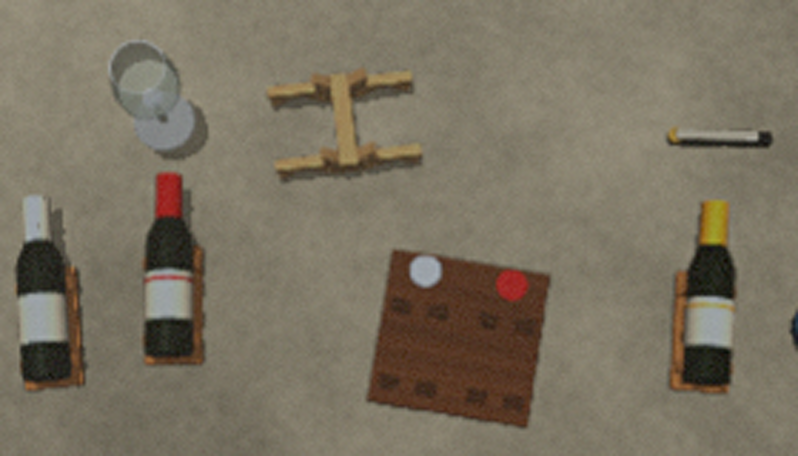

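The crop confirms the identities: a white cap at top0 (193,174), red (239,166) and gold (431,175), with the white disc on the +y groove and the red disc on the −y groove. Next I fit the poses.

```bash
cat >> h.py <<'E'
from scipy.optimize import least_squares
def fitbottle(P,roi,zax=0.041,rough=None):
    """roi (xmin,xmax,ymin,ymax) world box holding one bottle with neck to +x; gives grip point, yaw"""
    Q=P.reshape(-1,3); Q=Q[np.isfinite(Q).all(1)]
    Q=Q[(Q[:,0]>roi[0])&(Q[:,0]<roi[1])&(Q[:,1]>roi[2])&(Q[:,1]<roi[3])&(Q[:,2]>zax-0.003)&(Q[:,2]<zax+.035)]
    c=Q[:,:2].mean(0); p=np.array([*c,0.])
    def res(p,B):
        d=-np.sin(p[2])*(B[:,0]-p[0])+np.cos(p[2])*(B[:,1]-p[1]); return np.hypot(d,B[:,2]-zax)-.025
    for _ in range(3):
        a=(Q[:,0]-p[0])*np.cos(p[2])+(Q[:,1]-p[1])*np.sin(p[2])
        lo,hi=np.percentile(a,[.5,99.5]); B=Q[(a<lo+.115)]
        s=least_squares(res,p,args=(B,),loss='soft_l1',f_scale=.003); p=s.x
    a=(Q[:,0]-p[0])*np.cos(p[2])+(Q[:,1]-p[1])*np.sin(p[2]); lo,hi=np.percentile(a,[.5,99.5])
    t=((lo+.06)+(hi-.13))/2
    g=p[:2]+t*np.array([np.cos(p[2]),np.sin(p[2])])
    return g,p[2],hi-lo,np.sqrt(np.mean(s.fun**2)),len(B)
def go(target,yaw,look=True):
    """print shift in tool axes (mm) and turn to put TCP at target with jaw axis perpendicular to heading yaw"""
    s=manip.state(); M=rm(s['tool_rot']); d=M.T@(np.array(target)-s['tool_pos'])*1e3
    cur=np.arctan2(M[1,1],M[0,1]); w=yaw+np.pi/2; e=(w-cur+np.pi/2)%np.pi-np.pi/2
    print('t',round(s['time'],2),'tcp',s['tool_pos'].round(4),'down',M[:,0].round(3),'jaw yaw',round(cur,3),'j6',s['joint_pos'][5].round(2),'w',round(s['gripper_width'],3))
    print('shift',d.round(1),'turn',round(-e,4),'or',round(-e+np.sign(e)*np.pi,4))
E
python3 - <<'E'
from h import *
f=load('top0'); P=cloud(f)
for n,r in dict(red=(.38,.66,.2,.34),white=(.36,.64,.36,.48),gold=(.38,.66,-.345,-.23)).items(): print(n,fitbottle(P,r))
px=lambda L:[(180+x/2.85,100+y/2.85) for x,y in L]
d=atz(f,px([(426,271),(512,285)]),.016); print('discs',d.round(4),np.linalg.norm(d[0]-d[1]))
c=atz(f,px([(391,250),(550,274),(527,427),(368,402)]),.012);print('base corners',c.round(4))
y=c[[0,3]].mean(0)-c[[1,2]].mean(0);x=c[:2].mean(0)-c[2:].mean(0)
print('size',np.linalg.norm(x),np.linalg.norm(y),'yaw',np.arctan2(x[1],x[0]),np.arctan2(-y[0],y[1]))
yaw=np.arctan2(-y[0],y[1]);ctr=c.mean(0);print('origin',ctr[:2]-.02*np.array([np.cos(yaw),np.sin(yaw)]))
Q=P.reshape(-1,3);Q=Q[(Q[:,0]>.6)&(Q[:,0]<.76)&(Q[:,1]>0)&(Q[:,1]<.2)&(Q[:,2]>.02)]
print('bridge',len(Q),cv2.minAreaRect(Q[:,:2].astype(np.float32)*1000),np.percentile(Q[:,2],[5,50,95]))
print('glass',P[145,239],P[125,230]);go([.5,0,.3],0)
E
```

```text
red (array([0.49355114, 0.28527479]), np.float64(0.05942818328207604), np.float64(0.193653329212835), np.float64(0.0029940929528538634), 627)
white (array([0.46399397, 0.41492069]), np.float64(0.13163234384681824), np.float64(0.19299668118263602), np.float64(0.003240667413608305), 662)
gold (array([ 0.4792082 , -0.28972608]), np.float64(-0.06437966011071684), np.float64(0.19296205664050087), np.float64(0.003142976523029387), 653)
discs [[ 0.5324  0.0104  0.016 ]
 [ 0.5195 -0.0832  0.016 ]] 0.09439854642057743
base corners [[ 0.5557  0.049   0.012 ]
 [ 0.5337 -0.1247  0.012 ]
 [ 0.3663 -0.101   0.012 ]
 [ 0.3884  0.0691  0.012 ]]
size 0.16879971497332613 0.17329641427646053 yaw -0.13005836377573998 -0.1274515160721884
origin [ 0.44118965 -0.02439539]
bridge 728 ((695.662109375, 107.72721862792969), (107.62936401367188, 159.71096801757812), 9.778090476989746) [0.0265018  0.04008726 0.0586251 ]
glass [0.68794269 0.29973131 0.00866309] [0.72240248 0.31567888 0.09253064]
t 0.1 tcp [ 0.235  -0.5785  0.2055] down [-0.     0.002 -1.   ] jaw yaw -1.185 j6 -0.12 w 1.001
shift [ -93.6 -436.4 -463.2] turn 0.3858 or -2.7558
```

>>> play_rows:
  plan:
    - [-94, -436, -463, 0.386, -1]
    - [-94, -436, -463, 0.386, -1]
    - [-94, -436, -463, 0.386, -1]
    - [-94, -436, -463, 0.386, -1]
    - [-94, -436, -463, 0.386, -1]
    - [-94, -436, -463, 0.386, -1]
    - [-94, -436, -463, 0.386, -1]
    - [-94, -436, -463, 0.386, -1]

```text
time: 1.1
tool_pos: [0.4415, -0.1274, 0.2797]
tool_rot: [-0.0, 0.707, -0.0, -0.707]
contact_force: [1.1, -0.6, 0.2]
gripper_width: 0.999
```

```bash
python3 -c "
from h import *
go([.464,.415,.2],.132)"
```

```text
t 1.1 tcp [ 0.4415 -0.1274  0.2797] down [ 0. -0. -1.] jaw yaw -1.571 j6 1.13 w 0.999
shift [  79.7 -542.4  -22.3] turn -0.1325 or 3.0091
```

>>> play_rows:
  plan:
    - [60, -540, -22, -0.132, -1]
    - [60, -540, -22, -0.132, -1]
    - [60, -540, -22, -0.132, -1]
    - [60, -540, -22, -0.132, -1]
    - [60, -540, -22, -0.132, -1]
    - [60, -540, -22, -0.132, -1]
    - [60, -540, -22, -0.132, -1]
    - [60, -540, -22, -0.132, -1]

```text
time: 2.1
tool_pos: [0.461, 0.3692, 0.2238]
tool_rot: [-0.047, -0.705, -0.047, 0.706]
contact_force: [1.2, -0.5, 0.3]
gripper_width: 0.994
```

```bash
python3 -c "
from h import *
go([.464,.415,.2],.132)
f=grab('wrist','w1');P=cloud(f);print(f['origin'],fitbottle(P,(.36,.64,.36,.48)))"
```

```text
t 2.1 tcp [0.461  0.3692 0.2238] down [-0. -0. -1.] jaw yaw -1.439 j6 1.99 w 0.994
shift [ 23.8 -45.   -9. ] turn 0.0002 or -3.1414
[0.54445577 0.38007983 0.38998649] (array([0.46220866, 0.41543706]), np.float64(0.1361961854056314), np.float64(0.1923261147168347), np.float64(0.0010839452873676548), 5703)
```

View pics/w1.png

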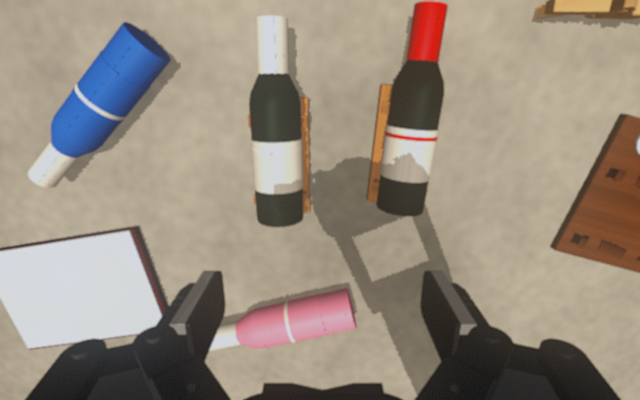

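>>> play_rows:
  plan:
    - [20, -46, -7, -0.004, -1]
    - [60, -46, -7, -0.004, -1]
    - [110, -46, -7, -0.004, -1]
    - [150, -46, -7, -0.004, -1]
    - [170, -46, -7, -0.004, -1]
    - [180, -46, -7, -0.004, -1]
    - [180, -46, -7, -0.004, -1]

```text
time: 3.02
tool_pos: [0.4629, 0.4139, 0.0451]
tool_rot: [0.048, 0.706, 0.048, -0.705]
contact_force: [0.4, 0.2, -0.0]
gripper_width: 0.998
```

```bash
python3 -c "
from h import *
go([.4622,.4154,.022],.135)
P=cloud(load('w1'));print(fitbottle(P,(.38,.66,.2,.34)))"
```

```text
t 3.02 tcp [0.4629 0.4139 0.0451] down [ 0.001  0.    -1.   ] jaw yaw -1.435 j6 2.04 w 0.998
shift [23.1 -1.6  0.5] turn 0.0007 or -3.1409
(array([0.49156317, 0.28438789]), np.float64(0.053784006010038264), np.float64(0.19290537982255232), np.float64(0.0010027857701970855), 5986)
```

>>> play_rows:
  plan:
    - [12, -2, 0, 0, -1]
    - [23, -2, 0, 0, -1]
    - [23, -2, 0, 0, -1]
    - [23, -2, 0, 0, 1]
    - [23, -2, 0, 0, 1]
    - [23, -2, 0, 0, 1]
    - [23, -2, 0, 0, 1]
    - [23, -2, 0, 0, 1]

```text
time: 4.03
tool_pos: [0.4627, 0.4161, 0.0228]
tool_rot: [0.048, 0.706, 0.048, -0.705]
contact_force: [-2.0, -0.7, 6.3]
gripper_width: 0.505
```

>>> play_rows:
  plan:
    - [0, 0, 0, 0, 1]
    - [0, 0, 0, 0, 1]
    - [0, 0, 0, 0, 1]
    - [0, 0, 0, 0, 1]

```text
time: 4.53
tool_pos: [0.4627, 0.4161, 0.0228]
tool_rot: [0.048, 0.706, 0.048, -0.705]
contact_force: [-1.7, -0.6, 6.0]
gripper_width: 0.505
```

```bash
python3 -c "
from h import *
go([.4622,.4154,.022],.135)
print(manip.state()['contact_force'])"
```

```text
t 4.53 tcp [0.4627 0.4161 0.0228] down [ 0.001  0.001 -1.   ] jaw yaw -1.435 j6 2.05 w 0.505
shift [0.8 0.6 0.6] turn 0.0008 or -3.1408
[-1.7036369  -0.56912516  6.0417463 ]
```

>>> play_rows:
  plan:
    - [-15, 0, 0, 0, 1]
    - [-50, 0, 0, 0, 1]
    - [-100, 0, 0, 0, 1]
    - [-140, 0, 0, 0, 1]
    - [-140, 0, 0, 0, 1]

```text
time: 5.15
tool_pos: [0.4643, 0.4172, 0.1664]
tool_rot: [0.046, 0.708, 0.05, -0.703]
contact_force: [0.7, 0.4, -3.9]
gripper_width: 0.502
```

```bash
python3 -c "
from h import *
go([.4477,.0223,.16],-.13)
print(manip.state()['contact_force'])"
```

```text
t 5.15 tcp [0.4643 0.4172 0.1664] down [ 0.007  0.005 -1.   ] jaw yaw -1.435 j6 2.05 w 0.502
shift [  4.3 389.   69.9] turn 0.2659 or -2.8757
[ 0.73829186  0.36170109 -3.93773958]
```

>>> play_rows:
  plan:
    - [4, 40, 7, 0.03, 1]
    - [4, 90, 16, 0.06, 1]
    - [4, 140, 25, 0.1, 1]
    - [4, 195, 35, 0.133, 1]
    - [4, 250, 45, 0.17, 1]
    - [4, 300, 54, 0.2, 1]
    - [4, 350, 63, 0.24, 1]
    - [4, 389, 70, 0.266, 1]

```text
time: 6.15
tool_pos: [0.4435, 0.0191, 0.1547]
tool_rot: [0.047, -0.704, 0.047, 0.707]
contact_force: [0.9, 0.1, -2.5]
gripper_width: 0.501
```

>>> play_rows:
  plan:
    - [0, 0, 0, 0, 1]
    - [0, 0, 0, 0, 1]

```text
time: 6.4
tool_pos: [0.4444, 0.0211, 0.1557]
tool_rot: [0.046, -0.705, 0.046, 0.707]
contact_force: [0.3, 0.0, -2.6]
gripper_width: 0.501
```

```bash
python3 -c "
from h import *
go([.4477,.0223,.035],-.13)
f=grab('wrist','w2');P=cloud(f);print(fitbottle(P,(.3,.63,-.04,.09),zax=.16+.0183))"
```

```text
t 6.4 tcp [0.4444 0.0211 0.1557] down [-0.003  0.001 -1.   ] jaw yaw -1.701 j6 1.58 w 0.501
shift [120.7  -1.5  -3.5] turn -0.0004 or 3.1412
(array([0.43894248, 0.0214759 ]), np.float64(-0.12958317620768964), np.float64(0.1634160899355943), np.float64(0.005999252048731983), 28045)
```

View pics/w2.png

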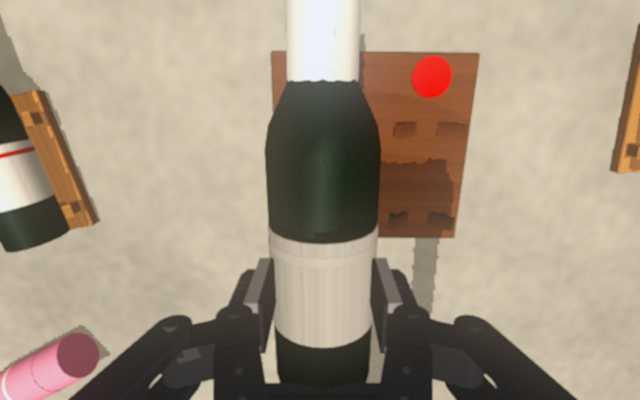

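```bash
python3 -c "
from h import *
f=load('w2')
print(atz(f,[(432,76)],.016).round(4));c=atz(f,[(479,53),(454,238),(271,52)],.012);print(c.round(4))
b=np.array([.4415,-.0248]);y=-.13;Rm=np.array([[np.cos(y),-np.sin(y)],[np.sin(y),np.cos(y)]])
print(b+Rm@[.085,-.0475],[b+Rm@v for v in ([.105,-.0875],[-.065,-.0875],[.105,.0875])])
print(np.arctan2(*(c[0]-c[1])[[1,0]]),np.arctan2(*(c[2]-c[0])[[0,1]]))
P=cloud(f)
for v in range(20,380,40): print(v,P[v,323].round(4))"
```

```text
[[ 0.5209 -0.0812  0.016 ]]
[[ 0.534  -0.1217  0.012 ]
 [ 0.3676 -0.0995  0.012 ]
 [ 0.5568  0.0486  0.012 ]]
[ 0.51962514 -0.08291809] [array([ 0.53427101, -0.12517325]), array([ 0.36570549, -0.10313545]), array([0.55695699, 0.04835008])]
-0.1326493188623037 0.13306585532447565
20 [0.5487 0.0068 0.1856]
60 [0.5356 0.0086 0.1869]
100 [0.5219 0.0104 0.1888]
140 [0.5084 0.0122 0.1953]
180 [0.4942 0.014  0.1978]
220 [0.4779 0.0162 0.1967]
260 [0.4617 0.0183 0.1987]
300 [0.4428 0.0208 0.1982]
340 [0.4229 0.0234 0.1989]
```

>>> play_rows:
  plan:
    - [0, -3, -4, -0.002, 1]
    - [30, -3, -4, -0.002, 1]
    - [70, -3, -4, -0.002, 1]
    - [100, -3, -4, -0.002, 1]
    - [115, -3, -4, -0.002, 1]
    - [118, -3, -4, -0.002, 1]
    - [118, -3, -4, -0.002, 1]

```text
time: 7.32
tool_pos: [0.4508, 0.0233, 0.0406]
tool_rot: [-0.045, 0.706, -0.045, -0.705]
contact_force: [0.7, 0.1, -3.3]
gripper_width: 0.496
```

```bash
python3 -c "
from h import *
go([.4483,.0236,.0235],-.132)
print(manip.state()['contact_force'])"
```

```text
t 7.33 tcp [0.4508 0.0233 0.0406] down [ 0.002 -0.    -1.   ] jaw yaw -1.699 j6 1.59 w 0.496
shift [17.1  0.1  2.6] turn 0.0043 or -3.1373
[ 0.67431994  0.12275694 -3.2980894 ]
```

>>> play_rows:
  plan:
    - [4, 0, 2, 0.004, 1]
    - [8, 0, 2, 0.004, 1]
    - [11, 0, 2, 0.004, 1]
    - [13, 0, 2, 0.004, 1]
    - [15, 0, 2, 0.004, 1]
    - [16, 0, 2, 0.004, 1]
    - [16.5, 0, 2, 0.004, 1]
    - [16.5, 0, 2, 0.004, 1]

```text
time: 8.32
tool_pos: [0.4484, 0.0239, 0.0238]
tool_rot: [-0.047, 0.706, -0.046, -0.705]
contact_force: [-1.6, 4.3, 4.1]
gripper_width: 0.501
```

>>> play_rows:
  plan:
    - [0.5, 0, 0, 0, 1]
    - [1, 0, 0, 0, 1]
    - [1, 0, 0, 0, 1]

```text
time: 8.7
tool_pos: [0.4487, 0.0242, 0.0234]
tool_rot: [-0.047, 0.706, -0.046, -0.705]
contact_force: [-2.9, 5.6, 8.2]
gripper_width: 0.501
```

>>> play_rows:
  plan:
    - [1, 0, 0, 0, -0.3]
    - [0, 0, 0, 0, -0.6]
    - [0, 0, 0, 0, -1]
    - [0, 0, 0, 0, -1]
    - [-15, 0, 0, 0, -1]
    - [-50, 0, 0, 0, -1]
    - [-110, 0, 0, 0, -1]
    - [-170, 0, 0, 0, -1]

```text
time: 9.7
tool_pos: [0.4475, 0.0235, 0.1947]
tool_rot: [-0.047, 0.706, -0.047, -0.705]
contact_force: [1.1, -0.1, 0.2]
gripper_width: 1.002
```

```bash
python3 -c "
from h import *
go([.4916,.2844,.2],.056)
f=grab('wrist','w3');P=cloud(f);print(fitbottle(P,(.3,.63,-.04,.09)))"
```

```text
t 9.7 tcp [0.4475 0.0235 0.1947] down [ 0.001 -0.    -1.   ] jaw yaw -1.703 j6 1.59 w 1.002
shift [  -5.3 -264.5   -9.3] turn -0.1882 or 2.9534
(array([0.44860799, 0.02441073]), np.float64(-0.13798126850638368), np.float64(0.1923085589722655), np.float64(0.0010469113903576906), 6504)
```

View pics/w3.png

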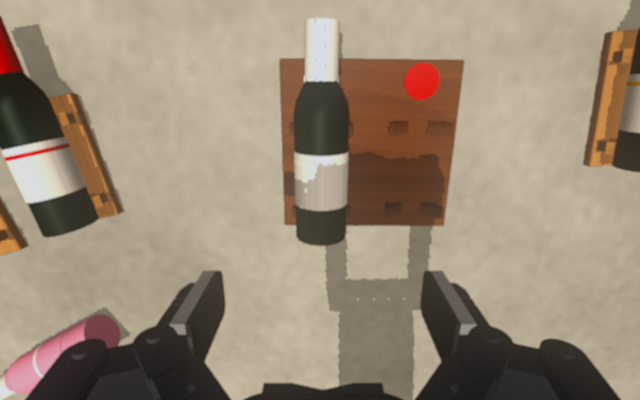

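White is seated at (320,150) in w3. I'll refine the base from this view and move on to red.

>>> play_rows:
  plan:
    - [-5, -265, -9, -0.188, -1]
    - [-5, -265, -9, -0.188, -1]
    - [-5, -265, -9, -0.188, -1]
    - [-5, -265, -9, -0.188, -1]
    - [-5, -265, -9, -0.188, -1]
    - [-5, -265, -9, -0.188, -1]

```text
time: 10.5
tool_pos: [0.4917, 0.2854, 0.1974]
tool_rot: [0.02, 0.707, 0.02, -0.707]
contact_force: [-0.1, -0.3, 0.5]
gripper_width: 1.0
```

```bash
python3 -c "
from h import *
f=load('w3')
print(atz(f,[(422,81)],.016).round(4));c=atz(f,[(463,60),(442,224),(280,60)],.012);print(c.round(4))
print(np.arctan2(*(c[0]-c[1])[[1,0]]),np.arctan2(*(c[2]-c[0])[[0,1]]))
go([.4916,.2844,.0228],.056)
f=grab('wrist','w4');P=cloud(f);print(fitbottle(P,(.38,.66,.2,.34)))"
```

```text
[[ 0.5203 -0.0814  0.016 ]]
[[ 0.534  -0.1216  0.012 ]
 [ 0.3697 -0.098   0.012 ]
 [ 0.5563  0.0483  0.012 ]]
-0.14231131535292996 0.13063872979452498
t 10.5 tcp [0.4917 0.2854 0.1974] down [ 0. -0. -1.] jaw yaw -1.513 j6 1.91 w 1.0
shift [174.6   0.9   0.2] turn 0.0013 or -3.1403
(array([0.49139175, 0.28482244]), np.float64(0.05541783799704426), np.float64(0.19231620655553572), np.float64(0.0010522633058033957), 6389)
```

>>> play_rows:
  plan:
    - [40, 1, 0, 0.001, -1]
    - [100, 1, 0, 0.001, -1]
    - [140, 1, 0, 0.001, -1]
    - [160, 1, 0, 0.001, -1]
    - [170, 1, 0, 0.001, -1]
    - [174, 1, 0, 0.001, -1]
    - [174, 1, 0, 0.001, -1]
    - [174, 1, 0, 0.001, -1]

```text
time: 11.55
tool_pos: [0.4927, 0.2844, 0.0245]
tool_rot: [0.019, 0.708, 0.02, -0.706]
contact_force: [0.2, -0.0, 0.9]
gripper_width: 0.999
```

>>> play_rows:
  plan:
    - [0, 0, 0, 0, 1]
    - [0, 0, 0, 0, 1]
    - [0, 0, 0, 0, 1]
    - [0, 0, 0, 0, 1]
    - [0, 0, 0, 0, 1]
    - [0, 0, 0, 0, 1]

```text
time: 12.3
tool_pos: [0.4921, 0.2854, 0.0242]
tool_rot: [0.018, 0.707, 0.02, -0.707]
contact_force: [-2.0, 4.3, 4.8]
gripper_width: 0.487
```

>>> play_rows:
  plan:
    - [-15, 0, 0, 0, 1]
    - [-50, 0, 0, 0, 1]
    - [-100, 0, 0, 0, 1]
    - [-160, 0, 0, 0, 1]
    - [-160, 0, 0, 0, 1]

```text
time: 12.92
tool_pos: [0.4952, 0.2848, 0.1899]
tool_rot: [0.018, 0.711, 0.02, -0.703]
contact_force: [0.7, -0.0, -3.9]
gripper_width: 0.487
```

```bash
python3 -c "
from h import *
go([.436,-.0705,.18],-.132)
print(manip.state()['contact_force'])"
```

```text
t 12.93 tcp [0.4952 0.2848 0.1899] down [ 0.011  0.003 -1.   ] jaw yaw -1.516 j6 1.91 w 0.487
shift [  8.  351.6  78.5] turn 0.1865 or -2.955
[ 0.67749547 -0.03561181 -3.89857043]
```

>>> play_rows:
  plan:
    - [8, 40, 9, 0.02, 1]
    - [8, 90, 20, 0.05, 1]
    - [8, 140, 32, 0.08, 1]
    - [8, 190, 43, 0.1, 1]
    - [8, 240, 54, 0.13, 1]
    - [8, 290, 65, 0.16, 1]
    - [8, 330, 74, 0.18, 1]
    - [8, 351, 78.5, 0.1885, 1]

```text
time: 13.92
tool_pos: [0.4304, -0.0726, 0.1725]
tool_rot: [0.048, -0.704, 0.048, 0.707]
contact_force: [0.0, 0.1, -4.3]
gripper_width: 0.482
```

>>> play_rows:
  plan:
    - [0, 0, 0, 0, 1]
    - [0, 0, 0, 0, 1]

```text
time: 14.18
tool_pos: [0.4317, -0.0702, 0.1736]
tool_rot: [0.047, -0.705, 0.047, 0.706]
contact_force: [-0.1, -0.0, -4.6]
gripper_width: 0.485
```

```bash
python3 -c "
from h import *
go([.4361,-.0699,.04],-.134)
f=grab('wrist','w5');P=cloud(f)
for v in range(20,380,60): print(v,P[v,323].round(4))"
```

```text
t 14.18 tcp [ 0.4317 -0.0702  0.1736] down [-0.003  0.001 -1.   ] jaw yaw -1.704 j6 1.37 w 0.485
shift [133.5  -0.8  -4.7] turn 0.0004 or -3.1412
20 [ 0.5361 -0.0848  0.2026]
80 [ 0.5161 -0.0821  0.2027]
140 [ 0.4953 -0.0793  0.2112]
200 [ 0.4731 -0.0763  0.2139]
260 [ 0.4481 -0.073   0.2149]
320 [ 0.419  -0.069   0.2146]
```

>>> play_rows:
  plan:
    - [0, -1, -5, 0, 1]
    - [30, -1, -5, 0, 1]
    - [70, -1, -5, 0, 1]
    - [105, -1, -5, 0, 1]
    - [125, -1, -5, 0, 1]
    - [131, -1, -5, 0, 1]
    - [131, -1, -5, 0, 1]
    - [131, -1, -5, 0, 1]

```text
time: 15.22
tool_pos: [0.4389, -0.0707, 0.0455]
tool_rot: [-0.047, 0.706, -0.047, -0.705]
contact_force: [-0.4, 0.8, -4.4]
gripper_width: 0.483
```

```bash
python3 -c "
from h import *
go([.4365,-.0699,.0245],-.134)
print(manip.state()['contact_force'])"
```

```text
t 15.22 tcp [ 0.4389 -0.0707  0.0455] down [ 0.002 -0.001 -1.   ] jaw yaw -1.704 j6 1.38 w 0.483
shift [21.  -0.5  2.5] turn 0.0007 or -3.1409
[-0.44796265  0.82276101 -4.42808492]
```

>>> play_rows:
  plan:
    - [5, -0.5, 2, 0.001, 1]
    - [10, -0.5, 2, 0.001, 1]
    - [13, -0.5, 2, 0.001, 1]
    - [16, -0.5, 2, 0.001, 1]
    - [18, -0.5, 2, 0.001, 1]
    - [19, -0.5, 2, 0.001, 1]
    - [20, -0.5, 2, 0.001, 1]
    - [20, -0.5, 2, 0.001, 1]

```text
time: 16.23
tool_pos: [0.4361, -0.0694, 0.0245]
tool_rot: [-0.048, 0.706, -0.047, -0.705]
contact_force: [-1.9, 3.8, 0.4]
gripper_width: 0.487
```

>>> play_rows:
  plan:
    - [0.5, 0, 0, 0, 1]
    - [1, 0, 0, 0, 1]

```text
time: 16.48
tool_pos: [0.4363, -0.0694, 0.0243]
tool_rot: [-0.048, 0.706, -0.047, -0.705]
contact_force: [-4.7, 5.3, 9.4]
gripper_width: 0.484
```

>>> play_rows:
  plan:
    - [1, 0, 0, 0, -0.3]
    - [0, 0, 0, 0, -0.6]
    - [0, 0, 0, 0, -1]
    - [0, 0, 0, 0, -1]
    - [-15, 0, 0, 0, -1]
    - [-50, 0, 0, 0, -1]
    - [-110, 0, 0, 0, -1]
    - [-170, 0, 0, 0, -1]

```text
time: 17.48
tool_pos: [0.4355, -0.0696, 0.1957]
tool_rot: [-0.047, 0.706, -0.048, -0.705]
contact_force: [0.1, -0.1, 0.9]
gripper_width: 1.002
```

```bash
python3 -c "
from h import *
go([.656,.1,.26],.16)
f=grab('wrist','w6');P=cloud(f);print(fitbottle(P,(.3,.63,-.13,-.03)),fitbottle(P,(.3,.63,-.02,.09)))"
```

```text
t 17.48 tcp [ 0.4355 -0.0696  0.1957] down [ 0.001 -0.    -1.   ] jaw yaw -1.706 j6 1.38 w 1.002
shift [ -64.2 -197.7 -195.8] turn -0.2947 or 2.8469
(array([ 0.43588404, -0.06974285]), np.float64(-0.13774891936209854), np.float64(0.19228157779661936), np.float64(0.0010699309770512656), 6462) (array([0.44899096, 0.02485991]), np.float64(-0.13743235036711338), np.float64(0.19241104140035292), np.float64(0.0011313851265680737), 6686)
```

View pics/w6.png

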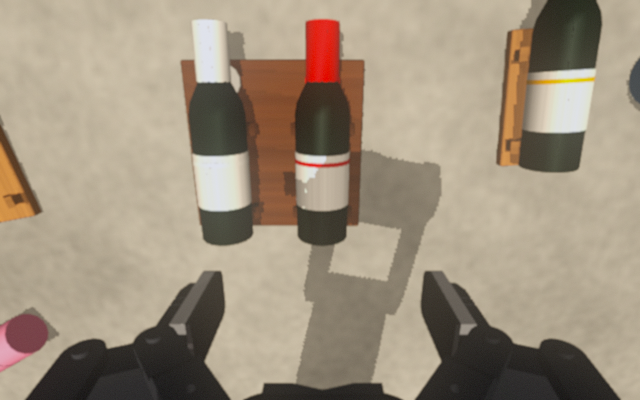

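Both bottles are seated, at (220,150) white and (322,150) red in w6, 95.5 mm apart. Now the bridge.

>>> play_rows:
  plan:
    - [-64, -60, -50, -0.1, -1]
    - [-64, -198, -196, -0.295, -1]
    - [-64, -198, -196, -0.295, -1]
    - [-64, -198, -196, -0.295, -1]
    - [-64, -198, -196, -0.295, -1]
    - [-64, -198, -196, -0.295, -1]
    - [-64, -198, -196, -0.295, -1]

```text
time: 18.4
tool_pos: [0.6562, 0.1, 0.2573]
tool_rot: [-0.057, -0.705, -0.057, 0.705]
contact_force: [-0.2, 0.6, -0.5]
gripper_width: 1.001
```

```bash
python3 - <<'E'
from h import *
go([.696,.108,.014],.16)
f=grab('wrist','w7');P=cloud(f)
Q=P.reshape(-1,3);Q=Q[(Q[:,0]>.6)&(Q[:,0]<.77)&(Q[:,1]>0)&(Q[:,1]<.21)&(Q[:,2]>.02)]
print('bridge',len(Q),cv2.minAreaRect(Q[:,:2].astype(np.float32)*1000),np.percentile(Q[:,2],[5,50,95,99]))
# model fit: top-view height classes; plot heights
i=f['img'][:,:,::-1].copy(); cv2.imwrite('pics/w7b.png',i)
E
```

```text
t 18.4 tcp [0.6562 0.1    0.2573] down [-0. -0. -1.] jaw yaw -1.41 j6 1.45 w 1.001
shift [243.3  -1.7 -40.6] turn 0.0004 or -3.1412
bridge 34037 ((693.5908203125, 106.03279876708984), (103.88224792480469, 160.00802612304688), 8.152329444885254) [0.03736393 0.34559594 0.361554   0.36434955]
```

View pics/w7.png

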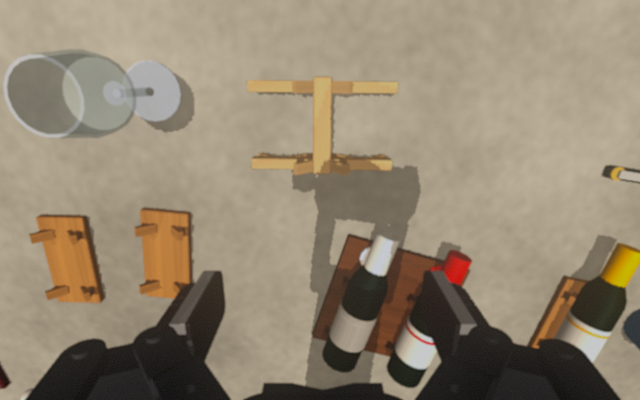

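```bash
python3 - <<'E'
from h import *
f=load('w7');P=cloud(f)
Q=P.reshape(-1,3);Q=Q[(Q[:,0]>.6)&(Q[:,0]<.77)&(Q[:,1]>0)&(Q[:,1]<.21)&(Q[:,2]>.02)&(Q[:,2]<.08)]
r=cv2.minAreaRect(Q[:,:2].astype(np.float32)*1000);print(len(Q),r,np.percentile(Q[:,2],[5,50,95,99]))
c=np.array(r[0])/1e3;y=np.radians(r[2]);D=Q[:,:2]-c;a=D@[np.cos(y),np.sin(y)];b=D@[-np.sin(y),np.cos(y)]
S=(abs(a)<.033); print('spine',S.sum(),np.polyfit(a[S],b[S],1),np.percentile(b[S],[2,50,98]),np.median(Q[S,2]))
go([*c,.014],y)
E
```

```text
5095 ((693.5908203125, 106.03279876708984), (103.88224792480469, 160.00802612304688), 8.152329444885254) [0.03364433 0.04201126 0.05901139 0.06139021]
spine 1143 [6.73336474e-03 7.40585626e-06] [-9.54133498e-03  3.80992646e-05  9.51897637e-03] 0.04285949418632018
t 18.45 tcp [0.656  0.0996 0.2574] down [ 0. -0. -1.] jaw yaw -1.411 j6 1.45 w 1.001
shift [243.4  -0.4 -38.1] turn 0.0175 or -3.1241
```

>>> play_rows:
  plan:
    - [40, 0, -38, 0.0175, -1]
    - [100, 0, -38, 0.0175, -1]
    - [150, 0, -38, 0.0175, -1]
    - [195, 0, -38, 0.0175, -1]
    - [220, 0, -38, 0.0175, -1]
    - [225, 0, -38, 0.0175, -1]
    - [225, 0, -38, 0.0175, -1]

```text
time: 19.32
tool_pos: [0.6944, 0.1057, 0.0334]
tool_rot: [0.05, 0.706, 0.05, -0.705]
contact_force: [-0.2, -0.3, 0.4]
gripper_width: 0.999
```

```bash
python3 -c "
from h import *
go([.6936,.1060,.0145],.1423)"
```

```text
t 19.32 tcp [0.6944 0.1057 0.0334] down [ 0.001  0.    -1.   ] jaw yaw -1.429 j6 1.47 w 0.999
shift [18.9 -0.4  0.8] turn -0.0002 or 3.1414
```

>>> play_rows:
  plan:
    - [10, 0, 1, 0, -1]
    - [18, 0, 1, 0, -1]
    - [18, 0, 1, 0, -1]
    - [18, 0, 1, 0, 1]
    - [18, 0, 1, 0, 1]
    - [18, 0, 1, 0, 1]
    - [18, 0, 1, 0, 1]
    - [18, 0, 1, 0, 1]

```text
time: 20.32
tool_pos: [0.6934, 0.1063, 0.0146]
tool_rot: [0.05, 0.706, 0.051, -0.705]
contact_force: [0.2, 0.5, 1.7]
gripper_width: 0.207
```

>>> play_rows:
  plan:
    - [0, 0, 0, 0, 1]
    - [0, 0, 0, 0, 1]
    - [0, 0, 0, 0, 1]
    - [0, 0, 0, 0, 1]

```text
time: 20.82
tool_pos: [0.6934, 0.1063, 0.0145]
tool_rot: [0.05, 0.706, 0.051, -0.705]
contact_force: [-0.4, 2.0, 4.8]
gripper_width: 0.205
```

```bash
python3 -c "
from h import *
go([.6936,.1060,.0145],.1423)"
```

```text
t 20.82 tcp [0.6934 0.1063 0.0145] down [ 0.001  0.    -1.   ] jaw yaw -1.428 j6 1.47 w 0.205
shift [ 0.   0.3 -0.2] turn 0.0005 or -3.1411
```

>>> play_rows:
  plan:
    - [-15, 0, 0, 0, 1]
    - [-50, 0, 0, 0, 1]
    - [-100, 0, 0, 0, 1]
    - [-160, 0, 0, 0, 1]
    - [-170, 0, 0, 0, 1]
    - [-170, 0, 0, 0, 1]

```text
time: 21.58
tool_pos: [0.6932, 0.1059, 0.1844]
tool_rot: [0.051, 0.706, 0.05, -0.705]
contact_force: [0.3, -0.2, -2.8]
gripper_width: 0.203
```

```bash
python3 -c "
from h import *
go([.4424,-.0224,.18],-.1375); print(manip.state()['contact_force'])"
```

```text
t 21.57 tcp [0.6932 0.1059 0.1844] down [ 0.001 -0.    -1.   ] jaw yaw -1.428 j6 1.47 w 0.203
shift [  4.2  91.3 266.4] turn 0.2801 or -2.8615
[ 0.30091432 -0.19152887 -2.75580506]
```

>>> play_rows:
  plan:
    - [4, 10, 35, 0.05, 1]
    - [4, 25, 75, 0.08, 1]
    - [4, 40, 115, 0.12, 1]
    - [4, 53, 155, 0.17, 1]
    - [4, 66, 195, 0.21, 1]
    - [4, 80, 230, 0.25, 1]
    - [4, 88, 255, 0.27, 1]
    - [4, 91, 266, 0.28, 1]

```text
time: 22.58
tool_pos: [0.4403, -0.022, 0.1769]
tool_rot: [0.049, -0.704, 0.049, 0.707]
contact_force: [-0.3, 0.0, -1.6]
gripper_width: 0.202
```

>>> play_rows:
  plan:
    - [0, 0, 0, 0, 1]
    - [0, 0, 0, 0, 1]

```text
time: 22.82
tool_pos: [0.4431, -0.0215, 0.1795]
tool_rot: [0.048, -0.705, 0.048, 0.706]
contact_force: [1.1, -0.5, -1.5]
gripper_width: 0.203
```

```bash
python3 - <<'E'
from h import *
go([.4424,-.0224,.08],-.1375)
f=grab('wrist','w8');P=cloud(f)
z0=manip.state()['tool_pos'][2]-.0145
Q=P.reshape(-1,3);Q=Q[(Q[:,0]>.34)&(Q[:,0]<.56)&(Q[:,1]>-.13)&(Q[:,1]<.09)&(Q[:,2]>z0+.025)&(Q[:,2]<z0+.075)]
print(z0,len(Q),cv2.minAreaRect(Q[:,:2].astype(np.float32)*1000),np.percentile(Q[:,2],[5,50,95,99]))
E
```

```text
t 22.82 tcp [ 0.4431 -0.0215  0.1795] down [-0.001  0.    -1.   ] jaw yaw -1.707 j6 1.49 w 0.203
shift [99.5  1.   0.5] turn 0.0008 or -3.1408
0.16525752172410674 25159 ((444.56304931640625, -21.985877990722656), (160.39488220214844, 103.8637466430664), 82.25048828125) [0.19576976 0.20786126 0.22974136 0.23955128]
```

View pics/w8.png

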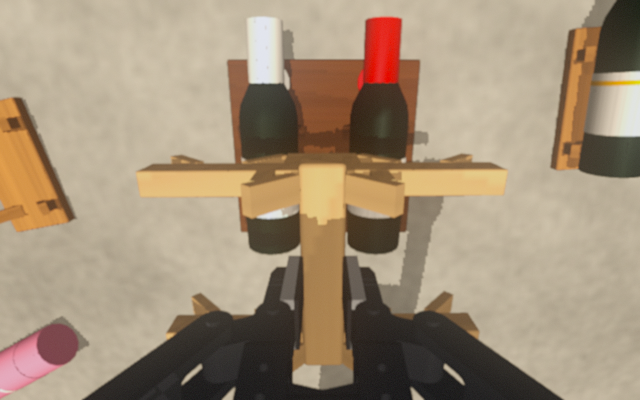

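>>> play_rows:
  plan:
    - [20, 0.5, -0.5, 0, 1]
    - [50, 0.5, -0.5, 0, 1]
    - [75, 0.5, -0.5, 0, 1]
    - [88, 0.5, -0.5, 0, 1]
    - [94, 0.5, -0.5, 0, 1]
    - [94, 0.5, -0.5, 0, 1]
    - [94, 0.5, -0.5, 0, 1]

```text
time: 23.75
tool_pos: [0.4441, -0.0226, 0.0872]
tool_rot: [-0.048, 0.706, -0.049, -0.705]
contact_force: [-0.1, 0.3, -1.6]
gripper_width: 0.207
```

```bash
python3 -c "
from h import *
go([.4415,-.0220,.0645],-.137); print(manip.state()['contact_force'])"
```

```text
t 23.75 tcp [ 0.4441 -0.0226  0.0872] down [ 0.002 -0.    -1.   ] jaw yaw -1.708 j6 1.49 w 0.207
shift [22.7 -0.2  2.7] turn -0.0001 or 3.1415
[-0.09747675  0.29823799 -1.60494571]
```

>>> play_rows:
  plan:
    - [5, 0, 2.5, 0, 1]
    - [10, 0, 2.5, 0, 1]
    - [14, 0, 2.5, 0, 1]
    - [17, 0, 2.5, 0, 1]
    - [19, 0, 2.5, 0, 1]
    - [21, 0, 2.5, 0, 1]
    - [22, 0, 2.5, 0, 1]
    - [22, 0, 2.5, 0, 1]

```text
time: 24.75
tool_pos: [0.4407, -0.0221, 0.064]
tool_rot: [0.048, -0.705, 0.048, 0.705]
contact_force: [-0.6, -0.1, -2.0]
gripper_width: 0.208
```

>>> play_rows:
  plan:
    - [0.5, 0, 0, 0, 1]
    - [1, 0, 0, 0, 1]

```text
time: 25.0
tool_pos: [0.441, -0.0221, 0.0635]
tool_rot: [-0.048, 0.706, -0.048, -0.705]
contact_force: [-0.6, 0.3, 0.9]
gripper_width: 0.203
```

>>> play_rows:
  plan:
    - [0.5, 0, 0, 0, 1]
    - [1, 0, 0, 0, 1]
    - [1, 0, 0, 0, 1]

```text
time: 25.38
tool_pos: [0.4412, -0.022, 0.0633]
tool_rot: [-0.049, 0.706, -0.048, -0.705]
contact_force: [-3.7, 2.2, 7.0]
gripper_width: 0.204
```

>>> play_rows:
  plan:
    - [0, 0, 0, 0, 0.45]
    - [0, 0, 0, 0, 0.3]
    - [0, 0, 0, 0, 0.3]
    - [0, 0, 0, 0, 0.3]

```text
time: 25.88
tool_pos: [0.4406, -0.0221, 0.0619]
tool_rot: [0.048, -0.705, 0.048, 0.706]
contact_force: [-0.8, 0.2, -0.5]
gripper_width: 0.35
```

Released. Rise slowly, then look.

>>> play_rows:
  plan:
    - [-5, 0, 0, 0, 0.3]
    - [-15, 0, 0, 0, 0.3]
    - [-35, 0, 0, 0, 0.3]
    - [-65, 0, 0, 0, 0.3]
    - [-120, 0, 0, 0, -1]
    - [-170, 0, 0, 0, -1]
    - [-170, 0, 0, 0, -1]

```text
time: 26.75
tool_pos: [0.4435, -0.0227, 0.2387]
tool_rot: [-0.048, 0.709, -0.049, -0.701]
contact_force: [0.4, 0.2, 0.2]
gripper_width: 0.961
```

```bash
python3 - <<'E'
from h import *
go([.479,-.29,.22],-.064)
f=grab('wrist','w9');P=cloud(f)
z0=.049
Q=P.reshape(-1,3);Q=Q[(Q[:,0]>.34)&(Q[:,0]<.5)&(Q[:,1]>-.13)&(Q[:,1]<.09)&(Q[:,2]>z0+.025)&(Q[:,2]<z0+.07)]
r=cv2.minAreaRect(Q[:,:2].astype(np.float32)*1000);print(len(Q),r,np.percentile(Q[:,2],[5,50,95,99]))
c=np.array([.4424,-.0224]);y=-.137;D=Q[:,:2]-c;a=D@[np.cos(y),np.sin(y)];b=D@[-np.sin(y),np.cos(y)]
S=(abs(a)<.033); print('spine',S.sum(),np.polyfit(a[S],b[S],1),np.percentile(b[S],[2,50,98]),np.median(Q[S,2])-.0429)
print(fitbottle(P,(.34,.67,-.345,-.22)))
E
```

```text
t 26.75 tcp [ 0.4435 -0.0227  0.2387] down [ 0.011 -0.002 -1.   ] jaw yaw -1.708 j6 1.49 w 0.961
shift [ 19.7 260.  -71.5] turn -0.0732 or 3.0684
7048 ((442.06707763671875, -22.748245239257812), (160.36968994140625, 103.85514831542969), 82.46647644042969) [0.08002001 0.09077024 0.1077619  0.11026078]
spine 1447 [ 0.00568648 -0.00029757] [-0.00974699 -0.00035429  0.00913276] 0.048928686695671346
(array([ 0.45734922, -0.2872873 ]), np.float64(-0.06260076411174223), np.float64(0.15027098196489486), np.float64(0.0010483405653450057), 6736)
```

View pics/w9.png

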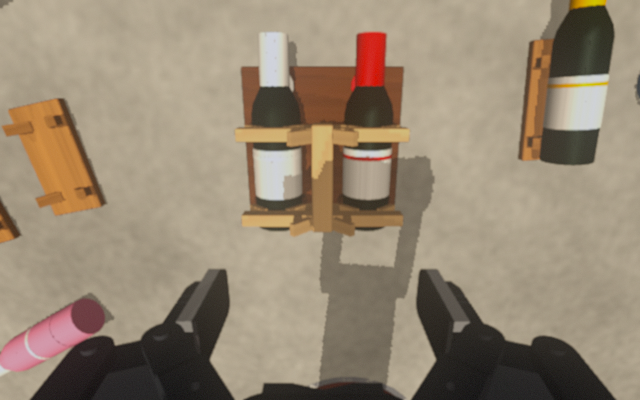

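The bridge sits squarely at z = 0.049, at (322,180) in w9. Now gold.

>>> play_rows:
  plan:
    - [20, 260, -71, -0.073, -1]
    - [20, 260, -71, -0.073, -1]
    - [20, 260, -71, -0.073, -1]
    - [20, 260, -71, -0.073, -1]
    - [20, 260, -71, -0.073, -1]
    - [20, 260, -71, -0.073, -1]

```text
time: 27.55
tool_pos: [0.4747, -0.2894, 0.2104]
tool_rot: [0.024, -0.706, 0.022, 0.708]
contact_force: [0.8, 0.4, -0.2]
gripper_width: 1.0
```

```bash
python3 - <<'E'
from h import *
f=grab('wrist','w10');P=cloud(f)
g=fitbottle(P,(.34,.67,-.345,-.22));print(g);go([*g[0],.0235],g[1])
E
```

```text
(array([ 0.47840274, -0.28816342]), np.float64(-0.06435843923397584), np.float64(0.19230018255113224), np.float64(0.0010484146847738929), 6012)
t 27.6 tcp [ 0.475  -0.2884  0.211 ] down [-0.002  0.002 -1.   ] jaw yaw -1.635 j6 0.96 w 1.0
shift [ 1.874e+02 -1.000e-01 -3.700e+00] turn -0.0 or 3.1415
```

View pics/w10.png

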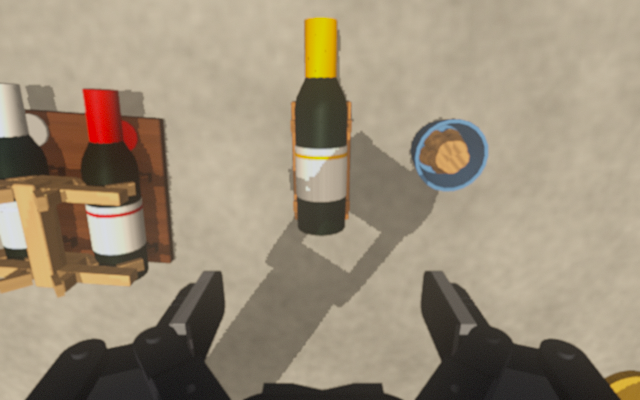

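Gold is at (321,140), aligned between the jaws, and the pot at (450,155) is clear.

>>> play_rows:
  plan:
    - [40, 0, -4, 0, -1]
    - [100, 0, -4, 0, -1]
    - [145, 0, -4, 0, -1]
    - [170, 0, -4, 0, -1]
    - [180, 0, -4, 0, -1]
    - [186, 0, -4, 0, -1]
    - [186, 0, -4, 0, -1]
    - [186, 0, -4, 0, -1]

```text
time: 28.6
tool_pos: [0.4803, -0.2901, 0.0275]
tool_rot: [-0.022, 0.707, -0.023, -0.706]
contact_force: [-0.5, 0.9, -0.1]
gripper_width: 1.0
```

>>> play_rows:
  plan:
    - [0, 0, -1, 0, -1]
    - [0, 0, -1, 0, 1]
    - [0, 0, -1, 0, 1]
    - [0, 0, -1, 0, 1]
    - [0, 0, -1, 0, 1]
    - [0, 0, -1, 0, 1]
    - [0, 0, -1, 0, 1]

```text
time: 29.48
tool_pos: [0.4807, -0.2878, 0.0269]
tool_rot: [0.024, -0.707, 0.021, 0.707]
contact_force: [-2.5, 7.5, 7.6]
gripper_width: 0.458
```

>>> play_rows:
  plan:
    - [-15, 0, 0, 0, 1]
    - [-50, 0, 0, 0, 1]
    - [-100, 0, 0, 0, 1]
    - [-160, 0, 0, 0, 1]
    - [-200, 0, 0, 0, 1]
    - [-200, 0, 0, 0, 1]
    - [-200, 0, 0, 0, 1]

```text
time: 30.35
tool_pos: [0.4796, -0.2892, 0.2243]
tool_rot: [0.023, -0.706, 0.022, 0.708]
contact_force: [0.0, -1.0, -3.1]
gripper_width: 0.454
```

```bash
python3 -c "
from h import *
go([.4421,-.0227,.22],-.133); print(manip.state()['contact_force'])"
```

```text
t 30.35 tcp [ 0.4796 -0.2892  0.2243] down [-0.002  0.001 -1.   ] jaw yaw -1.635 j6 0.96 w 0.454
shift [   4.7 -263.5   54.6] turn 0.0686 or -3.073
[ 0.03733825 -1.04126581 -3.06308502]
```

```bash
python3 -c "
from h import *
f=grab('wrist','w11');P=cloud(f)
for v in range(20,380,60): print(v,P[v,323].round(4))
print(manip.state()['gripper_width'],manip.state()['tool_pos'])"
```

```text
20 [ 0.5851 -0.2967  0.2507]
80 [ 0.5646 -0.2953  0.2502]
140 [ 0.5432 -0.2939  0.2588]
200 [ 0.5201 -0.2924  0.2611]
260 [ 0.4938 -0.2907  0.2613]
320 [ 0.4637 -0.2888  0.2613]
0.45016573556612854 [ 0.47926599 -0.28884774  0.22318226]
```

View pics/w11.png

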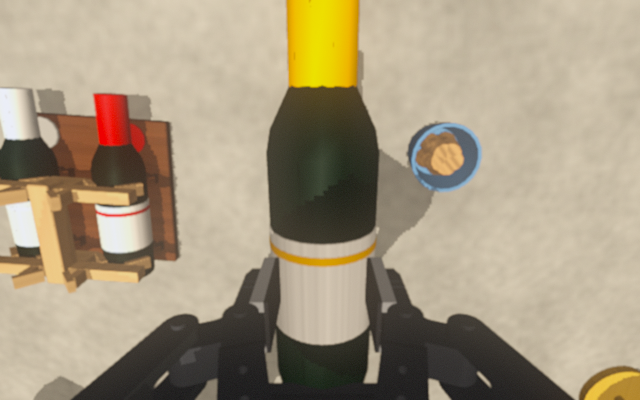

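The measured grip offset shrank by about 1 mm and the jaws closed slightly, so the grip is high on the bottle and may be creeping. I'll set the bottle back on its rest and take it lower.

>>> play_rows:
  plan:
    - [60, 0, -1, 0, 1]
    - [115, 0, -1, 0, 1]
    - [155, 0, -1, 0, 1]
    - [175, 0, -1, 0, 1]
    - [185, 0, -1, 0, 1]
    - [190, 0, -1, 0, 1]
    - [193, 0, -1, 0, 1]
    - [193, 0, -1, 0, 1]

```text
time: 31.4
tool_pos: [0.4821, -0.2902, 0.0341]
tool_rot: [-0.022, 0.707, -0.023, -0.706]
contact_force: [0.2, -1.4, -2.1]
gripper_width: 0.454
```

```bash
python3 -c "
from h import *
go([.4807,-.2878,.0275],-.064); print(manip.state()['contact_force'])"
```

```text
t 31.4 tcp [ 0.4821 -0.2902  0.0341] down [ 0.001 -0.001 -1.   ] jaw yaw -1.635 j6 0.96 w 0.454
shift [ 6.6 -2.3  1.6] turn -0.0001 or 3.1415
[ 0.20397207 -1.42088572 -2.10303831]
```

>>> play_rows:
  plan:
    - [2, -2, 1.5, 0, 1]
    - [4, -2, 1.5, 0, 1]
    - [6, -2, 1.5, 0, 1]
    - [7, -2, 1.5, 0, 1]
    - [7, -2, 1.5, 0, 1]

```text
time: 32.02
tool_pos: [0.4801, -0.2877, 0.027]
tool_rot: [0.023, -0.707, 0.023, 0.707]
contact_force: [-4.0, 2.4, 5.4]
gripper_width: 0.456
```

>>> play_rows:
  plan:
    - [0, 0, 0, 0, 0]
    - [0, 0, 0, 0, -0.5]
    - [0, 0, 0, 0, -1]
    - [0, 0, 0, 0, -1]
    - [4, 0, 1, 0, -1]
    - [7, 0, 1, 0, -1]
    - [7, 0, 1, 0, -1]
    - [7, 0, 1, 0, -1]

```text
time: 33.02
tool_pos: [0.4791, -0.2875, 0.019]
tool_rot: [0.023, -0.707, 0.023, 0.707]
contact_force: [-0.3, -0.1, -0.1]
gripper_width: 1.0
```

```bash
python3 -c "
from h import *
f=grab('wrist','w12');P=cloud(f)
print(fitbottle(P,(.34,.67,-.345,-.22)))
go([.4784,-.2882,.021],-.064); print(manip.state()['contact_force'])"
```

```text
(array([ 0.474625 , -0.2876383]), np.float64(-0.06438337232077214), np.float64(0.15949503722476188), np.float64(0.008742332244244262), 29647)
t 33.08 tcp [ 0.4792 -0.2876  0.0191] down [ 0. -0. -1.] jaw yaw -1.635 j6 0.96 w 0.998
shift [-1.9  0.6  0.8] turn -0.0002 or 3.1414
[ 0.21017326  0.17578751 -0.6764899 ]
```

>>> play_rows:
  plan:
    - [-1, 0, 0, 0, -1]
    - [-1, 0, 0, 0, 1]
    - [-1, 0, 0, 0, 1]
    - [-1, 0, 0, 0, 1]
    - [-1, 0, 0, 0, 1]
    - [-1, 0, 0, 0, 1]
    - [-1, 0, 0, 0, 1]

```text
time: 33.95
tool_pos: [0.4793, -0.2876, 0.0208]
tool_rot: [-0.023, 0.707, -0.023, -0.707]
contact_force: [-2.3, 2.1, 5.7]
gripper_width: 0.514
```

>>> play_rows:
  plan:
    - [-15, 0, 0, 0, 1]
    - [-50, 0, 0, 0, 1]
    - [-100, 0, 0, 0, 1]
    - [-160, 0, 0, 0, 1]
    - [-200, 0, 0, 0, 1]
    - [-200, 0, 0, 0, 1]
    - [-200, 0, 0, 0, 1]

```text
time: 34.83
tool_pos: [0.4782, -0.2869, 0.2181]
tool_rot: [0.023, -0.706, 0.022, 0.708]
contact_force: [0.0, -0.1, -3.0]
gripper_width: 0.522
```

```bash
python3 -c "
from h import *
f=grab('wrist','w13');P=cloud(f)
for v in range(80,380,60): print(v,P[v,323].round(4))
go([.4421,-.0227,.22],-.133); print(manip.state()['contact_force'])"
```

```text
80 [ 0.5632 -0.293   0.2508]
140 [ 0.5429 -0.2917  0.2597]
200 [ 0.5206 -0.2902  0.2606]
260 [ 0.4959 -0.2886  0.2616]
320 [ 0.4676 -0.2868  0.2619]
t 34.88 tcp [ 0.4779 -0.2866  0.2171] down [-0.004  0.003 -1.   ] jaw yaw -1.635 j6 0.96 w 0.514
shift [  -2.  -261.1   52.7] turn 0.0687 or -3.0729
[ 0.1579636  -0.81005634 -3.39716832]
```

>>> play_rows:
  plan:
    - [-2, -30, 6, 0.01, 1]
    - [-2, -70, 14, 0.02, 1]
    - [-2, -110, 22, 0.03, 1]
    - [-2, -150, 30, 0.04, 1]
    - [-2, -190, 38, 0.05, 1]
    - [-2, -225, 45, 0.06, 1]
    - [-2, -250, 50, 0.065, 1]
    - [-2, -261, 53, 0.069, 1]

```text
time: 35.88
tool_pos: [0.4416, -0.0224, 0.2195]
tool_rot: [0.047, -0.704, 0.046, 0.707]
contact_force: [0.3, -0.3, -2.2]
gripper_width: 0.514
```

>>> play_rows:
  plan:
    - [0, 0, 0, 0, 1]
    - [0, 0, 0, 0, 1]

```text
time: 36.12
tool_pos: [0.4429, -0.0244, 0.2215]
tool_rot: [0.047, -0.705, 0.047, 0.706]
contact_force: [0.0, -0.1, -3.4]
gripper_width: 0.515
```

```bash
python3 -c "
from h import *
f=grab('wrist','w14');P=cloud(f)
for v in range(80,380,60): print(v,P[v,323].round(4))
go([.4430,-.0227,.121],-.133); print(manip.state()['contact_force'])"
```

```text
80 [ 0.5272 -0.0363  0.2544]
140 [ 0.5069 -0.0336  0.2625]
200 [ 0.4856 -0.0307  0.2662]
260 [ 0.4611 -0.0273  0.2663]
320 [ 0.4338 -0.0237  0.2673]
t 36.17 tcp [ 0.443  -0.0245  0.2217] down [-0.001 -0.    -1.   ] jaw yaw -1.705 j6 1.48 w 0.515
shift [ 1.007e+02 -1.800e+00  1.000e-01] turn -0.0014 or 3.1402
[ 0.17016848 -0.16983261 -1.71764316]
```

View pics/w14.png

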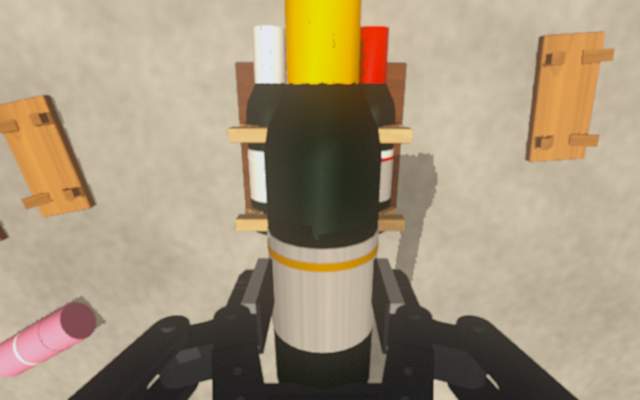

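Gold is held over the bridge, centred in w14. Lower it.

>>> play_rows:
  plan:
    - [10, -2, 0, -0.001, 1]
    - [35, -2, 0, -0.001, 1]
    - [60, -2, 0, -0.001, 1]
    - [80, -2, 0, -0.001, 1]
    - [92, -2, 0, -0.001, 1]
    - [97, -2, 0, -0.001, 1]
    - [97, -2, 0, -0.001, 1]
    - [97, -2, 0, -0.001, 1]

```text
time: 37.17
tool_pos: [0.4439, -0.0218, 0.126]
tool_rot: [-0.047, 0.706, -0.047, -0.705]
contact_force: [0.3, 1.4, -3.2]
gripper_width: 0.517
```

```bash
python3 -c "
from h import *
go([.4430,-.0227,.102],-.133); print(manip.state()['contact_force'])"
```

```text
t 37.17 tcp [ 0.4439 -0.0218  0.126 ] down [ 0.002 -0.    -1.   ] jaw yaw -1.703 j6 1.49 w 0.517
shift [24.   1.   0.8] turn 0.0008 or -3.1408
[ 0.2597345   1.35429468 -3.19933277]
```

>>> play_rows:
  plan:
    - [5, 1, 1, 0.001, 1]
    - [10, 1, 1, 0.001, 1]
    - [14, 1, 1, 0.001, 1]
    - [17, 1, 1, 0.001, 1]
    - [20, 1, 1, 0.001, 1]
    - [21.5, 1, 1, 0.001, 1]
    - [22.5, 1, 1, 0.001, 1]
    - [23, 1, 1, 0.001, 1]

```text
time: 38.17
tool_pos: [0.4422, -0.0226, 0.1021]
tool_rot: [-0.047, 0.706, -0.047, -0.705]
contact_force: [-0.0, 0.9, -2.2]
gripper_width: 0.516
```

>>> play_rows:
  plan:
    - [0.5, 0, 0, 0, 1]
    - [1, 0, 0, 0, 1]

```text
time: 38.42
tool_pos: [0.4423, -0.0225, 0.1013]
tool_rot: [-0.047, 0.706, -0.047, -0.705]
contact_force: [0.7, 0.7, -0.8]
gripper_width: 0.517
```

>>> play_rows:
  plan:
    - [0.5, 0, 0, 0, 1]
    - [1, 0, 0, 0, 1]
    - [1, 0, 0, 0, 1]

```text
time: 38.8
tool_pos: [0.4426, -0.0224, 0.1009]
tool_rot: [-0.047, 0.706, -0.047, -0.705]
contact_force: [-2.5, 2.2, 4.1]
gripper_width: 0.52
```

>>> play_rows:
  plan:
    - [0, 0, 0, 0, -0.3]
    - [0, 0, 0, 0, -0.6]
    - [0, 0, 0, 0, -1]
    - [0, 0, 0, 0, -1]
    - [-15, 0, 0, 0, -1]
    - [-50, 0, 0, 0, -1]
    - [-110, 0, 0, 0, -1]
    - [-160, 0, 0, 0, -1]

```text
time: 39.8
tool_pos: [0.4423, -0.0226, 0.2636]
tool_rot: [-0.047, 0.707, -0.047, -0.705]
contact_force: [0.7, -0.9, -0.9]
gripper_width: 0.996
```

>>> play_rows:
  plan:
    - [0, 0, 0, 0, -1]
    - [0, 0, 0, 0, -1]

```text
time: 40.05
tool_pos: [0.4421, -0.0226, 0.2604]
tool_rot: [-0.047, 0.706, -0.047, -0.705]
contact_force: [-1.0, -0.2, -0.4]
gripper_width: 0.999
```

```bash
python3 - <<'E'
from h import *
f=grab('wrist','w15');P=cloud(f); s=manip.state(); print(s['tool_pos'],s['contact_force'])
g=fitbottle(P,(.3,.63,-.09,.04),zax=.121)
b=np.array([.4424,-.0226]);y=-.135;Rm=np.array([[np.cos(y),-np.sin(y)],[np.sin(y),np.cos(y)]])
print('gold',g,'in base',Rm.T@(g[0]-b))
t=cloud(grab('top','top1')); t0=cloud(load('top0'))
for n,(u,v) in dict(pot=(470,214),screw=(432,148),glass=(239,145)).items(): print(n,t[v,u],t0[v,u])
for v in range(60,300,30): print(v,P[v,323].round(4))
E
```

```text
[ 0.44155006 -0.02243724  0.2591444 ] [-0.66255735 -0.57666262 -0.24878156]
gold (array([ 0.4413414 , -0.02251403]), np.float64(-0.13787014973628145), np.float64(0.1921947950004127), np.float64(0.00114956687972739), 7042) in base [-1.06053493e-03 -5.72878609e-05]
pot [ 0.4801448  -0.41322325  0.04202838] [ 0.48034951 -0.41357337  0.04093616]
screw [ 0.69377661 -0.3095438   0.01387121] [ 0.69221413 -0.30838905  0.01861106]
glass [0.68910358 0.30034537 0.00508574] [0.68794269 0.29973131 0.00866309]
60 [ 0.5422 -0.037   0.1352]
90 [ 0.52   -0.034   0.1353]
120 [ 0.4976 -0.031   0.1443]
150 [ 0.4738 -0.0278  0.1449]
180 [ 0.449  -0.0245  0.1459]
210 [ 0.4221 -0.0209  0.1446]
240 [ 0.394  -0.0171  0.1452]
270 [ 0.28   -0.0022 -0.0014]
```

View pics/w15.png

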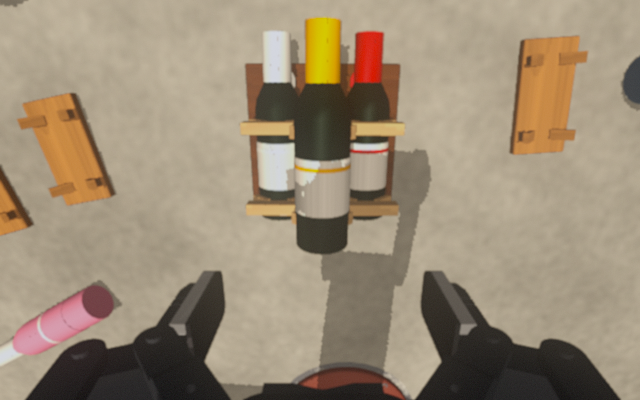

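Everything is in place in w15: gold at (322,140) on top, axis about 0.120 m high. Hand in.

```bash
python3 -c "
from h import *
print(manip.job_done())"
```

```text
the job is handed in; nothing more can be done
None
```

The rack is built and handed in at about 40 s of the 115 s allowed; the hand-in gives no verdict. The white and red bottles lie in the grooves of their own discs. The bridge sits on those two, and the gold bottle is in its top groove. All three necks point to the disc end.

**Last checks** (wrist-camera depth fits):

| Piece | Position against its place | Height (target) | Direction against the base |
|---|---|---|---|
| Red and white bottles | 95.5 mm apart (95 nominal), centred within about 1 mm | axis about 41 mm (41), taken as given in the fit | within about 0.01 rad |
| Bridge | within about 1 mm | 49 mm (49) | within about 0.01 rad |
| Gold bottle | 1 mm along, under 0.1 mm across | axis about 120 mm (121) | within about 0.01 rad |

- **After the gold bottle:** I did not measure red, white and the bridge again. The final picture shows them undisturbed.
- **Bystanders:** the cork pot, corkscrew and wine glass read within about 2 mm of where they started, on single depth points from the top camera. The corkscrew and glass heights differed by 4 to 5 mm, which I put down to depth noise.
- **Forces:** the wrist force stayed under about 10 N at every reading. The gripper was open and clear of the rack at hand-in.
- **One correction:** my first grip on the gold bottle was too high and seemed to creep by about 1 mm. I set it back on its rest, took it 6 mm lower, and it then held steady.

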